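# Set the stock tags on the craft-supply board

## Robot

A 6-joint arm with a two-finger parallel gripper is mounted at the origin on the work surface. World frame = base frame: x ahead of the robot, y to its left, z up, the work surface at z = 0. Lengths are in m, angles in degrees, forces in N, time in s.
With the tool pointing down it reaches from about 0.3 to 0.75 m from the base axis. Payload 8.5 kg.
Tool frame: the origin (TCP) lies midway between the tips of the shut fingers; the grasp point (between the pads) lies 19 mm behind it; y points along the fingers, x is the direction in which the jaws open and shut, and the axes are right-handed (so a half turn about y gives the same grasp; the last joint's range is limited). The gripper opens to 85 mm and grips with 20 to 120 N. Pads are 22 mm wide; open, the fingers measure 114 mm over their backs; the gripper's body (76 mm by 85 mm) begins 54 mm behind the grasp point. The pads swing forward as they close: fully open they stand 13 mm farther back than shut.
Start: joints at [63.18, 21.807, 74.336, -0, 83.858, -12.336], TCP at [0.138, 0.533, 0.231] pointing down, gripper open.
Joint ranges: [-178.18, 178.18], [-50.72, 133.34], [12.68, 142.11], [-81.47, 261.47], [9.98, 163.14], [-165.26, 165.26]. Speed limits (degrees/s): [136.94, 136.94, 180, 180, 180, 180].

## Interface

Orientations are given as a 3x3 rotation matrix whose columns are the frame's x, y, z axes.
In Python, from rig import env gives the robot as it stands.
- The arm moves only by the tool carry_out, never from a script. Its argument "plan" is a list of rows, each a list of 3 entries, a list of its own where there are three numbers: the shift along the tool's x, y, z in m, then the turn, a rotation vector about the tool's x, y, z in degrees, then the finger opening in m, from 0 to 0.0854. In form: [[[dx, dy, dz], [ax, ay, az], jaw], ...]. A call has 1 to 8 rows; each row shifts and turns the commanded pose from where the row before left it, along the tool's axes as they then stand; what a row does not reach is not made up. A row lasts 1/8 s, in which the tool goes at most 62.5 mm and 10.7 degrees, less where a joint would pass 70% of its speed; a pose out of reach is approached as far as the arm can. A call is refused whole if a number of a shift passes 0.0625 or a number of a turn 10.7, either way. A call with a gripper value outside its range is refused whole. The fingers move at their own pace and stop on an object; "force" is the grip in N (left out, the last holds). Time passes only in rows, so rows that do not move let the fingers close. It gives the time, the measured TCP pose, the force and the opening at its end, in the units of the state.
- env.observe(): the state, without advancing time (a new reading comes with each control period).
- env.get_image(name): name is "side" or "top"; returns a dict with "image" (400x640x3 uint8, red, green, blue), "vfov" (degrees; the focal length in pixels is half the picture's height over the tangent of half this angle, whatever the lens; pixels are square), "cx", "cy" (the principal point, pixels), "k1" (the pictures are not rectified: a ray, as slopes to the right and down, at radius r is drawn at 1 + k1 r^2 times it, then the intrinsics apply), "rvec" (rotation vector, rad) and "tvec" (3), from world to camera coordinates, as OpenCV has them. Camera axes: x right, y down, z forward; pixel columns grow to the right and rows downward; lengths in m; the calibration is good to about 2 mm. A picture is of the moment at which its call begins. There is no depth.
- env.close_job(): hands the job in, once; it reports no verdict.
Trained networks look in a picture, given as the dict that the camera call returned (one of the last four; its "shot" number tells which), for a name from the list of things; names that differ only in an ending like _2 or _b are one class to them, and where a whole thing is asked for, a point or a joint stands for the part that bears it (a point fixed in the world has none). Each returns a list of dicts, best first, with "conf" (0 to 1); they miss things now and then, are a little off and sometimes report something else, mostly with a low value. They report only what shows in the picture. A call takes as long as a camera call. They do not tell look-alikes from the thing itself.
- env.outline_of(target, picture): "mask" (400x640 bool, what is visible of it) and "pixel" ([row, column] in pixels, amid what is visible of it).
The state is a dict: "time_s": time; "q": joint angles; "qvel": joint speeds; "joint_efforts": joint torques, N m; "position": TCP position; "tool_rot": TCP orientation; "ft_force": force on the tool from outside, world axes, zero at the start; "wrist_torque": the same for the moment, N m; "grip_width": finger opening in m.
Only numpy, scipy, OpenCV 4.12 (cv2) and the standard library are available. Lean on these libraries where they do the work, as an engineer would, in place of code of your own. Each camera call takes 0.05 s, during which the arm holds its last target.

## Task

Each blue bin on the craft board has a hinged tag in front of it. With a fingertip, gently push tags over to their other side where needed, so that the tags of the full bins show green on top and the tag of any bin that is not full shows red. Do not pinch the tags, and leave the bins, glue stick, eraser and paint pot standing where they are.

Things in the scene. Friction and masses are not known exactly. Their poses are not given: they have to be found in the camera images.
- board: Flat plywood tag board lying on the table, 340 (x) by 640 (y) by 12 mm thick, fixed. Origin: centre of its underside; x points away from the robot across the board, y along the row of bins. It carries four bays side by side, 150 mm apart along y, parted by thin white lines. In each bay a tag stand is at the robot's side and the bin it belongs to directly behind it, about 145 mm away along the board's x.
- stand_a: Grey fixed tag stand, base 76 (x) by 50 (y) by 8 mm, standing on the board in one of the bays (which bay varies). Origin: centre of its underside, on the board's top face. Its x axis is parallel to the hinge of its tag; the hinge line is 32 mm above the origin, and the grey ears beside the hinge reach 38 mm above it. Its y axis points to the green-showing side (robot's left).
- flap_a (a joint): Hinge angle of the tag on stand_a, rad: 0 = the tag leans 45 degrees to the stand's -y side, its RED face up; 1.571 = it leans 45 degrees to the +y side, its GREEN face up; 0.785 = upright. The tag weighs 30 g and turns easily; pushed past upright it drops over to the other side by itself and stays there. The stops at both ends are rigid.
- flap_a_edge (a point): Middle of the free (upper) edge of the tag on stand_a. The tag is a plate 60 mm wide along the hinge, 55 mm from hinge to free edge, 4 mm thick, red on one face and green on the other with white edges. At rest the edge is 39 mm to the side of the hinge and 39 mm above it (about 83 mm above the table).
- stand_b: Grey fixed tag stand, base 76 (x) by 50 (y) by 8 mm, standing on the board in one of the bays (which bay varies). Origin: centre of its underside, on the board's top face. Its x axis is parallel to the hinge of its tag; the hinge line is 32 mm above the origin, and the grey ears beside the hinge reach 38 mm above it. Its y axis points to the green-showing side (robot's left).
- flap_b (a joint): Hinge angle of the tag on stand_b, rad: 0 = the tag leans 45 degrees to the stand's -y side, its RED face up; 1.571 = it leans 45 degrees to the +y side, its GREEN face up; 0.785 = upright. The tag weighs 30 g and turns easily; pushed past upright it drops over to the other side by itself and stays there. The stops at both ends are rigid.
- flap_b_edge (a point): Middle of the free (upper) edge of the tag on stand_b. The tag is a plate 60 mm wide along the hinge, 55 mm from hinge to free edge, 4 mm thick, red on one face and green on the other with white edges. At rest the edge is 39 mm to the side of the hinge and 39 mm above it (about 83 mm above the table).
- stand_c: Grey fixed tag stand, base 76 (x) by 50 (y) by 8 mm, standing on the board in one of the bays (which bay varies). Origin: centre of its underside, on the board's top face. Its x axis is parallel to the hinge of its tag; the hinge line is 32 mm above the origin, and the grey ears beside the hinge reach 38 mm above it. Its y axis points to the green-showing side (robot's left).
- flap_c (a joint): Hinge angle of the tag on stand_c, rad: 0 = the tag leans 45 degrees to the stand's -y side, its RED face up; 1.571 = it leans 45 degrees to the +y side, its GREEN face up; 0.785 = upright. The tag weighs 30 g and turns easily; pushed past upright it drops over to the other side by itself and stays there. The stops at both ends are rigid.
- flap_c_edge (a point): Middle of the free (upper) edge of the tag on stand_c. The tag is a plate 60 mm wide along the hinge, 55 mm from hinge to free edge, 4 mm thick, red on one face and green on the other with white edges. At rest the edge is 39 mm to the side of the hinge and 39 mm above it (about 83 mm above the table).
- stand_d: Grey fixed tag stand, base 76 (x) by 50 (y) by 8 mm, standing on the board in one of the bays (which bay varies). Origin: centre of its underside, on the board's top face. Its x axis is parallel to the hinge of its tag; the hinge line is 32 mm above the origin, and the grey ears beside the hinge reach 38 mm above it. Its y axis points to the green-showing side (robot's left).
- flap_d (a joint): Hinge angle of the tag on stand_d, rad: 0 = the tag leans 45 degrees to the stand's -y side, its RED face up; 1.571 = it leans 45 degrees to the +y side, its GREEN face up; 0.785 = upright. The tag weighs 30 g and turns easily; pushed past upright it drops over to the other side by itself and stays there. The stops at both ends are rigid.
- flap_d_edge (a point): Middle of the free (upper) edge of the tag on stand_d. The tag is a plate 60 mm wide along the hinge, 55 mm from hinge to free edge, 4 mm thick, red on one face and green on the other with white edges. At rest the edge is 39 mm to the side of the hinge and 39 mm above it (about 83 mm above the table).
- bin_beads_full: Blue open supply bin, 110 (x) by 120 (y) by 60 mm high, FULL of coloured wooden beads, up to the rim. Loose on the board, in one of the bays (which one varies). Origin: centre of its underside, on the board's top face.
- bin_blocks_full: Blue open supply bin, 110 (x) by 120 (y) by 60 mm high, FULL of coloured wooden blocks, up to the rim. Loose on the board, in one of the bays (which one varies). Origin: centre of its underside, on the board's top face.
- bin_discs_full: Blue open supply bin, 110 (x) by 120 (y) by 60 mm high, FULL of coloured wooden discs, up to the rim. Loose on the board, in one of the bays (which one varies). Origin: centre of its underside, on the board's top face.
- bin_low: Blue open supply bin, 110 (x) by 120 (y) by 60 mm high, NOT full: only two beads lie on its floor. Loose on the board, in one of the bays (which one varies). Origin: centre of its underside, on the board's top face.
- glue_stick: Loose white glue stick with an orange cap, 27 mm diameter, 75 mm tall, standing on the board's strip nearest the robot. Origin: centre of its underside.
- eraser: Loose grey eraser, 22 by 45 by 14 mm, lying on the same strip. Origin: centre of its underside.
- paint_pot: Loose small closed yellow paint pot with a white cap, 40 mm diameter, 55 mm tall, on the same strip. Origin: centre of its underside.
Mind the look-alikes: they are no part of the job. What is shaped like the glue_stick but purple is not meant. Several things have the shape of the eraser; the one meant has the colours described above.

How it is judged:
By the outcome, as a careful person would: the job done as asked, in the order asked, and still so for the second after the job is handed in, with the robot touching nothing.
It also fails if it takes over 54 s, if anything falls off the work surface, if the arm or the gripper's body presses on something with over 40 N, if the wrist force passes 120 N, or if a joint passes its speed limit or range.

## Working session

There is one attempt and no reset: what is moved stays moved. The work goes in short steps, Python scripts to look and compute and a tool call to move; the robot and the scene stay as the last step left them, time stands still between calls to the robot, and variables do not carry over. Pictures are saved under pics/ and viewed, and the job is handed in when it is done.

Besides the shell and the picture viewer there is one more tool, called after "Request:" by a JSON object that holds its "api" and its "payload". carry_out: Moves the arm, as the interface text tells. Its arguments: {"type":"object","properties":{"plan":{"type":"array","items":{"type":"array"}},"force":{"type":"number"}},"required":["plan"]}

```bash
mkdir -p pics; cat > h.py <<'E'
import numpy as np, cv2
from rig import env
def K(p):
    h,w=p["image"].shape[:2]; f=h/2/np.tan(np.radians(p["vfov"])/2)
    return f
def proj(p,X):
    R=cv2.Rodrigues(np.array(p["rvec"],float))[0]; c=R@np.array(X,float)+np.array(p["tvec"]).ravel()
    s=c[:2]/c[2]; r2=s@s; s=s*(1+p["k1"]*r2); return s*K(p)+[p["cx"],p["cy"]]
def ray(p,u,v):
    f=K(p); d=np.array([(u-p["cx"])/f,(v-p["cy"])/f]); s=d.copy()
    for _ in range(30): s=d/(1+p["k1"]*(s@s))
    R=cv2.Rodrigues(np.array(p["rvec"],float))[0]; t=np.array(p["tvec"]).ravel()
    return -R.T@t, R.T@np.array([s[0],s[1],1])
def atz(p,u,v,z):
    o,d=ray(p,u,v); return o+d*(z-o[2])/d[2]
def save(p,n): cv2.imwrite(f"pics/{n}.png",cv2.cvtColor(p["image"],cv2.COLOR_RGB2BGR))
E
python3 - <<'E'
from h import *
t=env.get_image("top");s=env.get_image("side");save(t,"top0");save(s,"side0")
for p in(t,s): print({k:v for k,v in p.items() if k!="image"}, ray(p,320,200)[0])
o=env.observe();print(o)
E
```

```text
{'vfov': 55.7125790483757, 'cx': 324.7002224879354, 'cy': 201.57719554087063, 'k1': -0.09230612084128999, 'rvec': array([-2.1903079 ,  2.24725505, -0.07654214]), 'tvec': array([-0.00919837,  0.49480527,  0.84551391]), 'shot': 1} [0.46692096 0.00945025 0.86122364]
{'vfov': 42.891712364315474, 'cx': 327.5809948877415, 'cy': 195.02117974642988, 'k1': 0.05756010673214953, 'rvec': array([ 2.33678609, -0.58234476,  0.23150353]), 'tvec': array([-0.43302867,  0.2288416 ,  0.96779087]), 'shot': 2} [ 0.15026875 -0.63402469  0.86714097]
{'time_s': 0.1, 'q': array([ 6.31791577e+01,  2.18392081e+01,  7.43774023e+01,  8.52729354e-04,
        8.38581349e+01, -1.23380145e+01]), 'qvel': array([ 0.020629  , -0.06720724, -0.17550534,  0.01150363,  0.15274849,
       -0.04062052]), 'joint_efforts': array([ 4.29170992e-03, -4.49218476e+01, -2.31654400e+01, -1.42253448e-04,
        3.75534451e-03, -2.92210757e-05]), 'position': array([0.13745541, 0.53229352, 0.23077175]), 'tool_rot': array([[ 2.50090996e-01, -6.01822404e-04, -9.68222150e-01],
       [ 9.68221502e-01, -1.15753400e-03,  2.50091549e-01],
       [-1.27126076e-03, -9.99999149e-01,  2.93208560e-04]]), 'ft_force': array([-0.37396282,  0.03097808,  0.09070891]), 'wrist_torque': array([ 0.04049334,  0.01679147, -0.03928051]), 'grip_width': 0.08560975515085407}
```

View pics/top0.png

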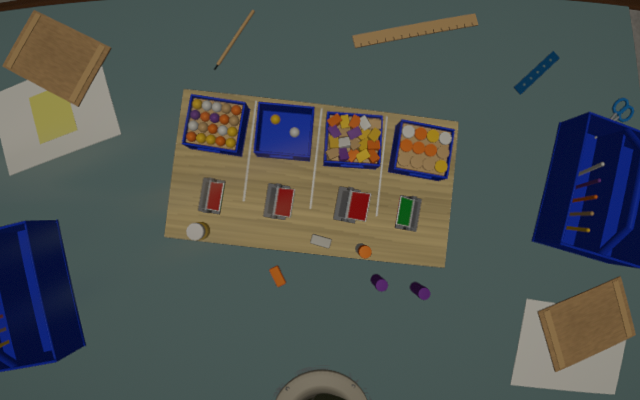

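View pics/side0.png

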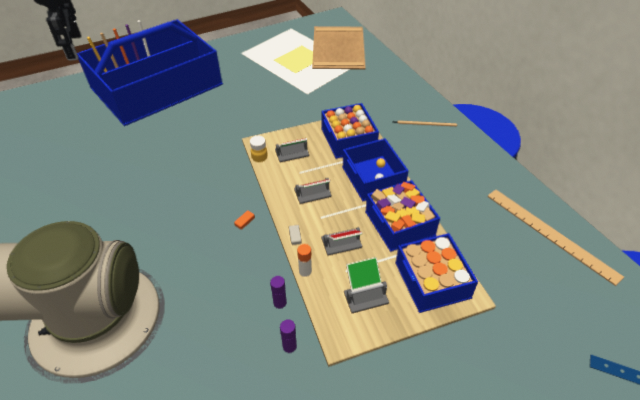

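The top view shows, from left to right: beads full at (215,125) with a red tag at (214,196); the low bin at (284,132) with a red tag at (284,202); blocks full at (353,140) with a red tag at (357,206); and discs full at (421,150) with a green tag at (405,212). So only the tags of the beads and blocks bins need pushing, towards +y. Next I'll measure them.

```bash
python3 - <<'E'
from h import *
t=env.get_image("top")
im=t["image"].astype(int)
hsv=cv2.cvtColor(t["image"],cv2.COLOR_RGB2HSV)
H,S,V=[hsv[...,i].astype(int) for i in range(3)]
for nm,m in(("red",((H<6)|(H>174))&(S>150)&(V>60)),("green",(H>45)&(H<75)&(S>150))):
    m=m.astype(np.uint8); n,l,st,c=cv2.connectedComponentsWithStats(m)
    for i in range(1,n):
        if st[i,4]<60 or not 175<c[i][1]<230: continue
        pts=np.argwhere(l==i)[:,::-1].astype(np.float32); r=cv2.minAreaRect(pts)
        print(nm,c[i],st[i,4],"mid",atz(t,*c[i],.064).round(3),[ (b.round(0).tolist(),atz(t,*b,.083).round(3)[:2].tolist(),atz(t,*b,.046).round(3)[:2].tolist()) for b in cv2.boxPoints(r)])
for d in env.outline_of("stand_a",t):
    w=atz(t,d["pixel"][1],d["pixel"][0],.02); print("stand",d["conf"],d["pixel"],w.round(3))
for n in("bin_low","bin_beads_full","glue_stick","paint_pot","eraser","board"):
    for d in env.outline_of(n,t)[:3]: print(n,round(d["conf"],2),d["pixel"],atz(t,d["pixel"][1],d["pixel"][0],.012 if n=="board" else .06).round(3))
c=[(186,91),(458,122),(443,266),(166,237)]
print([atz(t,*x,.012).round(3) for x in c])
big=cv2.resize(t["image"][85:270,160:465],None,fx=2.6,fy=2.6,interpolation=cv2.INTER_CUBIC);cv2.imwrite("pics/z.png",big[...,::-1])
E
```

```text
red [214.38345865 196.07142857] 266 mid [0.51  0.212 0.064] [([207.0, 208.0], [0.486, 0.223], [0.486, 0.233]), ([211.0, 182.0], [0.537, 0.213], [0.541, 0.223]), ([222.0, 184.0], [0.533, 0.192], [0.536, 0.201]), ([217.0, 209.0], [0.481, 0.201], [0.482, 0.211])]
red [283.8362069  201.56609195] 348 mid [0.495 0.066 0.064] [([275.0, 213.0], [0.471, 0.083], [0.471, 0.087]), ([279.0, 188.0], [0.523, 0.074], [0.526, 0.077]), ([293.0, 190.0], [0.518, 0.046], [0.52, 0.048]), ([288.0, 215.0], [0.466, 0.056], [0.465, 0.059])]
red [358.48699764 205.77304965] 423 mid [ 0.482 -0.091  0.064] [([348.0, 217.0], [0.459, -0.066], [0.459, -0.07]), ([353.0, 191.0], [0.512, -0.078], [0.514, -0.082]), ([369.0, 194.0], [0.505, -0.111], [0.507, -0.117]), ([364.0, 220.0], [0.452, -0.1], [0.451, -0.105])]
green [404.62745098 211.37254902] 255 mid [ 0.467 -0.19   0.064] [([398.0, 223.0], [0.444, -0.17], [0.443, -0.178]), ([402.0, 198.0], [0.496, -0.18], [0.497, -0.189]), ([412.0, 199.0], [0.492, -0.201], [0.493, -0.211]), ([408.0, 224.0], [0.44, -0.19], [0.439, -0.2])]
stand 0.75 [203.6, 277.5] [0.492 0.083 0.02 ]
stand 0.74 [205.5, 348.8] [ 0.484 -0.075  0.02 ]
stand 0.58 [214.8, 408.9] [ 0.459 -0.21   0.02 ]
stand 0.56 [191.0, 213.3] [0.524 0.226 0.02 ]
bin_low 0.87 [130.6, 284.8] [0.646 0.061 0.06 ]
bin_low 0.56 [243.7, 317.5] [ 0.404 -0.002  0.06 ]
glue_stick 0.61 [248.7, 364.4] [ 0.391 -0.102  0.06 ]
glue_stick 0.54 [285.9, 421.4] [ 0.306 -0.223  0.06 ]
glue_stick 0.52 [282.5, 377.7] [ 0.318 -0.128  0.06 ]
paint_pot 0.89 [231.4, 199.1] [0.436 0.247 0.06 ]
eraser 0.54 [276.3, 278.5] [0.338 0.082 0.06 ]
eraser 0.52 [242.8, 316.3] [0.406 0.    0.06 ]
board 0.82 [198.8, 313.7] [0.501 0.003 0.012]
[array([0.755, 0.289, 0.012]), array([ 0.672, -0.337,  0.012]), array([ 0.34 , -0.289,  0.012]), array([0.424, 0.337, 0.012])]
```

View pics/z.png

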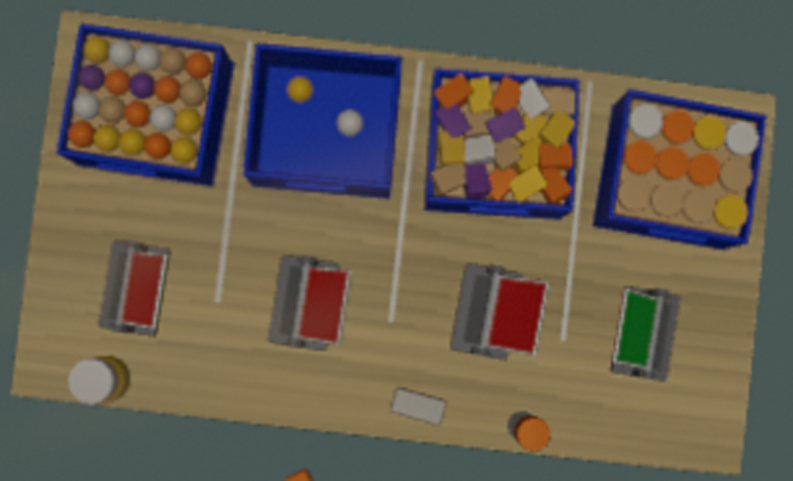

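Request:
{"api": "carry_out", "payload": {"plan": [[[0,0,0],[0,10.6,0],0],[[0,0,0],[0,10.6,0],0],[[0,0,0],[0,10.6,0],0],[[0,0,0],[0,10.6,0],0],[[0,0,0],[0,10.6,0],0],[[0,0,0],[0,10.6,0],0],[[0,0,0],[0,10.6,0],0],[[0,0,0],[0,10.6,0],0]], "force": 20}}

```text
time_s: 1.5
position: [0.1375, 0.5325, 0.2313]
tool_rot: [[0.986, 0.0, 0.167], [-0.167, 0.0, 0.986], [0.0, -1.0, 0.0]]
ft_force: [0.8, -0.4, 0.5]
grip_width: 0.0001
```

Request:
{"api": "carry_out", "payload": {"plan": [[[0.045,0,-0.035],[0,0,0],0],[[0.045,0,-0.035],[0,0,0],0],[[0.045,0,-0.035],[0,0,0],0],[[0.045,0,-0.035],[0,0,0],0],[[0.045,0,-0.035],[0,0,0],0],[[0.045,0,-0.035],[0,0,0],0],[[0.045,0,-0.035],[0,0,0],0],[[0.045,0,-0.035],[0,0,0],0]]}}

```text
time_s: 2.5
position: [0.4488, 0.1965, 0.2315]
tool_rot: [[0.987, 0.0, 0.161], [-0.161, 0.0, 0.987], [0.0, -1.0, 0.0]]
ft_force: [0.6, 1.1, -0.5]
grip_width: 0.0001
```

Request:
{"api": "carry_out", "payload": {"plan": [[[0.03,0,-0.022],[0,0,0],0],[[0.029,0,-0.021],[0,0,0],0],[[0,0.03,0],[0,0,0],0],[[0,0.03,0],[0,0,0],0],[[0,0,0],[0,0,0],0]]}}

```text
time_s: 3.12
position: [0.4981, 0.146, 0.1699]
tool_rot: [[0.987, -0.004, 0.162], [-0.162, -0.0, 0.987], [-0.004, -1.0, -0.001]]
ft_force: [-0.4, -0.6, 0.9]
grip_width: -0.0005
```

```bash
python3 - <<'E'
from h import *
t=env.get_image("top");s=env.get_image("side")
o=env.observe();print(o["position"],o["time_s"])
cv2.imwrite("pics/s1.png",cv2.resize(s["image"][60:310,200:520],None,fx=2.4,fy=2.4)[...,::-1])
cv2.imwrite("pics/t1.png",cv2.resize(t["image"][85:270,160:465],None,fx=2.6,fy=2.6)[...,::-1])
E
```

```text
[0.49938128 0.14622753 0.17230006] 3.225
```

View pics/s1.png

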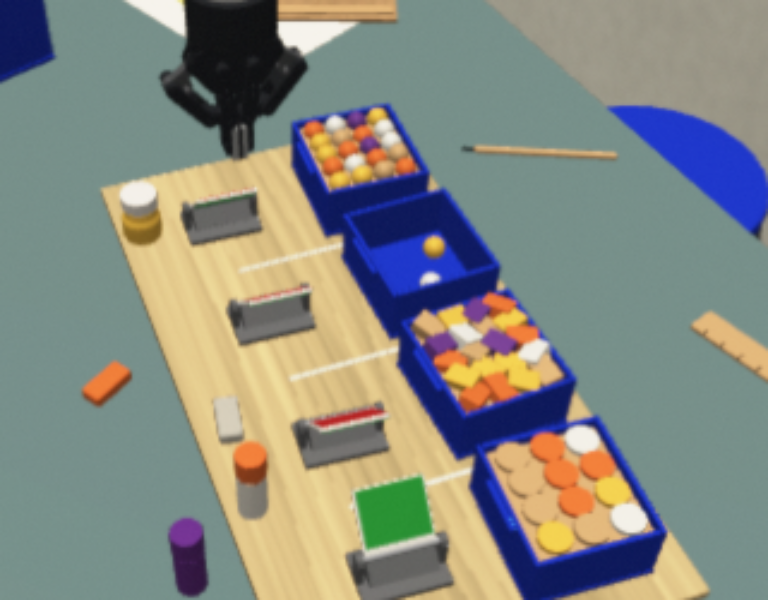

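View pics/t1.png

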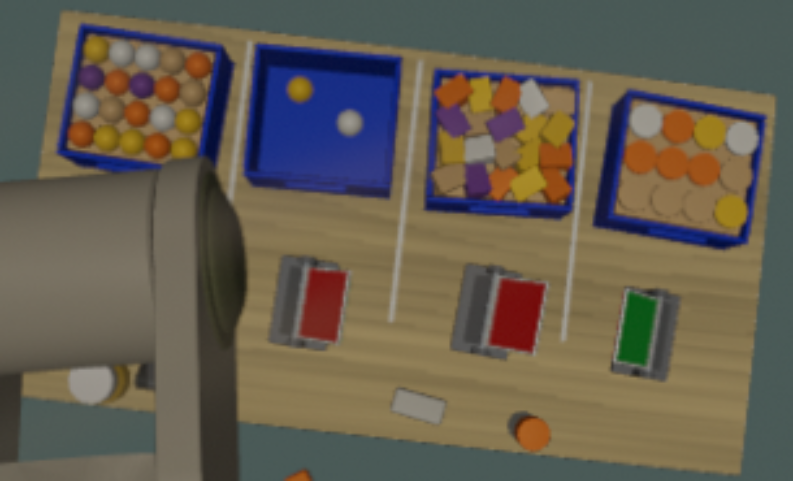

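The side view shows the closed fingertip over the gap on the −y side of the beads tag, at about (238,150). The board and bins are undisturbed. I'll lower it and push.

Request:
{"api": "carry_out", "payload": {"plan": [[[0,0.035,0],[0,0,0],0],[[0,0.035,0],[0,0,0],0],[[0,0.02,0],[0,0,0],0],[[0,0.01,0],[0,0,0],0],[[0,0,0],[0,0,0],0]]}}

```text
time_s: 3.85
position: [0.4994, 0.1462, 0.0719]
tool_rot: [[0.987, 0.001, 0.161], [-0.161, 0.0, 0.987], [0.001, -1.0, 0.0]]
ft_force: [1.3, 0.1, -0.8]
grip_width: 0.0002
```

Request:
{"api": "carry_out", "payload": {"plan": [[[0,0,0.01],[0,0,0],0],[[0,0,0.01],[0,0,0],0],[[0,0,0.01],[0,0,0],0],[[0,0,0.01],[0,0,0],0],[[0,0,0.008],[0,0,0],0],[[0,0,0.008],[0,0,0],0],[[0,0,0.006],[0,0,0],0],[[0,0,0],[0,0,0],0]]}}

```text
time_s: 4.85
position: [0.509, 0.2077, 0.0713]
tool_rot: [[0.987, -0.0, 0.161], [-0.161, 0.0, 0.987], [-0.0, -1.0, -0.0]]
ft_force: [0.2, 0.1, 0.1]
grip_width: -0.0001
```

```bash
python3 - <<'E'
from h import *
s=env.get_image("side")
o=env.observe();print(o["position"],o["time_s"],o["ft_force"])
cv2.imwrite("pics/s2.png",cv2.resize(s["image"][60:210,220:420],None,fx=4,fy=4)[...,::-1])
E
```

```text
[0.50889821 0.20738914 0.07126011] 4.9 [ 0.30071713 -0.30449971  0.12677548]
```

View pics/s2.png

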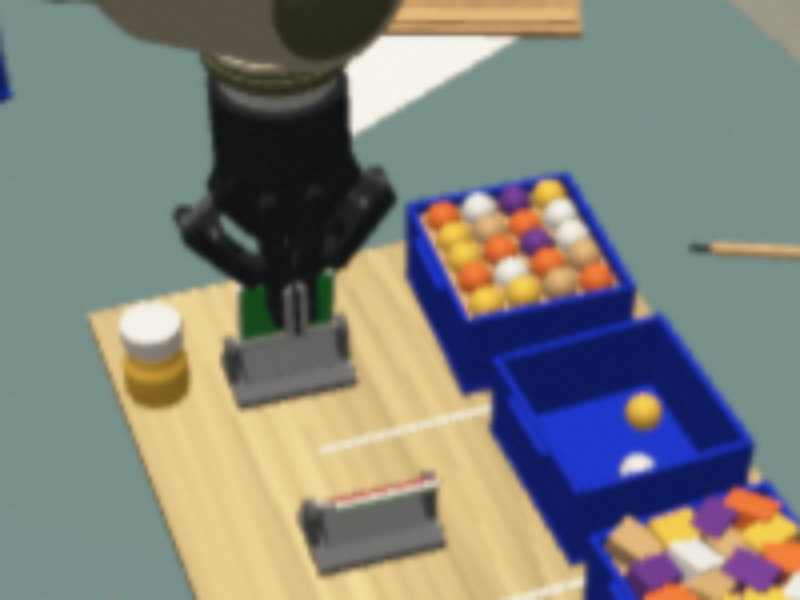

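The tag is near upright, with its green face behind the fingertip at (290,305). I'll push it a little further.

Request:
{"api": "carry_out", "payload": {"plan": [[[0,0,0.006],[0,0,0],0],[[0,0,0.006],[0,0,0],0],[[0,0,0.006],[0,0,0],0],[[0,0,0.004],[0,0,0],0],[[0,0,0],[0,0,0],0],[[0,0,0],[0,0,0],0]]}}

```text
time_s: 5.65
position: [0.5125, 0.229, 0.0713]
tool_rot: [[0.987, -0.0, 0.161], [-0.161, -0.0, 0.987], [-0.0, -1.0, -0.0]]
ft_force: [0.1, -0.1, -0.4]
grip_width: -0.0001
```

```bash
python3 - <<'E'
from h import *
s=env.get_image("side")
o=env.observe();print(o["position"],o["time_s"],o["ft_force"])
cv2.imwrite("pics/s3.png",cv2.resize(s["image"][60:210,220:420],None,fx=4,fy=4)[...,::-1])
E
```

```text
[0.51246394 0.2289175  0.07131688] 5.7 [-0.22275835  0.35880263 -0.12777465]
```

View pics/s3.png

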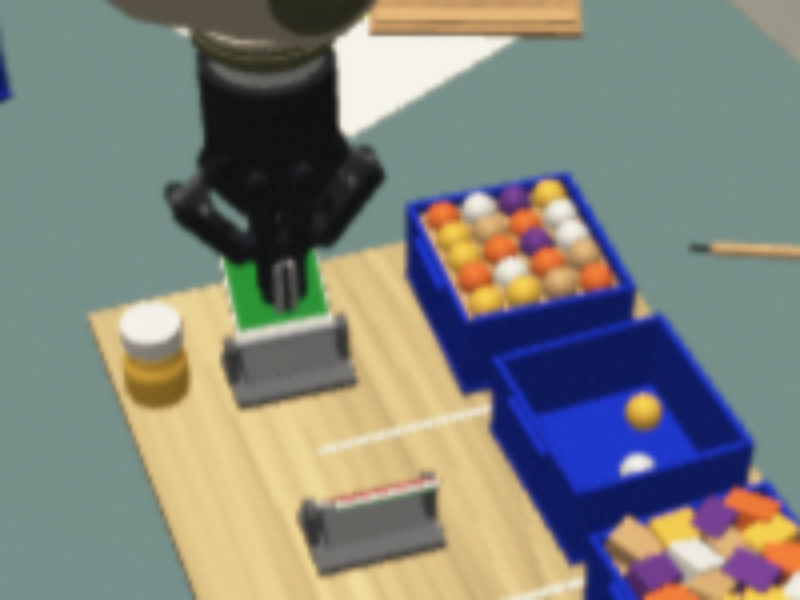

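The beads tag has dropped to green, at about (275,290). Next I'll lift and move to the gap on the −y side of the blocks tag.

Request:
{"api": "carry_out", "payload": {"plan": [[[0,-0.02,-0.01],[0,0,0],0],[[0,-0.04,-0.02],[0,0,0],0],[[0,-0.04,-0.035],[0,0,0],0],[[0.004,0,-0.05],[0,0,0],0],[[0.004,0,-0.05],[0,0,0],0],[[0.004,0,-0.05],[0,0,0],0],[[0.004,0,-0.05],[0,0,0],0],[[0.004,0,-0.05],[0,0,0],0]]}}

```text
time_s: 6.7
position: [0.481, -0.0868, 0.1715]
tool_rot: [[0.987, 0.0, 0.162], [-0.162, -0.0, 0.987], [0.0, -1.0, -0.0]]
ft_force: [0.7, 0.0, 0.2]
grip_width: 0.0002
```

Request:
{"api": "carry_out", "payload": {"plan": [[[0,0,-0.04],[0,0,0],0],[[0,0,-0.02],[0,0,0],0],[[0,0,0],[0,0,0],0],[[0,0,0],[0,0,0],0]]}}

```text
time_s: 7.2
position: [0.4717, -0.1436, 0.1713]
tool_rot: [[0.987, -0.0, 0.161], [-0.161, 0.0, 0.987], [-0.0, -1.0, 0.0]]
ft_force: [0.7, 0.6, 0.2]
grip_width: 0.0001
```

```bash
python3 - <<'E'
from h import *
s=env.get_image("side")
o=env.observe();print(o["position"],o["time_s"],o["ft_force"])
print([atz(s,*x,z).round(3) for x,z in []])
I=s["image"].copy()
for X in [(.472,-.145,.07),(.478,-.11,.083),o["position"]]:
    u,v=proj(s,X); cv2.circle(I,(int(u),int(v)),1,(255,0,255),-1)
cv2.imwrite("pics/s4.png",cv2.resize(I[120:320,200:460],None,fx=3,fy=3)[...,::-1])
E
```

```text
[ 0.47176412 -0.14343173  0.17135271] 7.25 [-0.14185327 -0.54918656  0.00106649]
[]
```

View pics/s4.png

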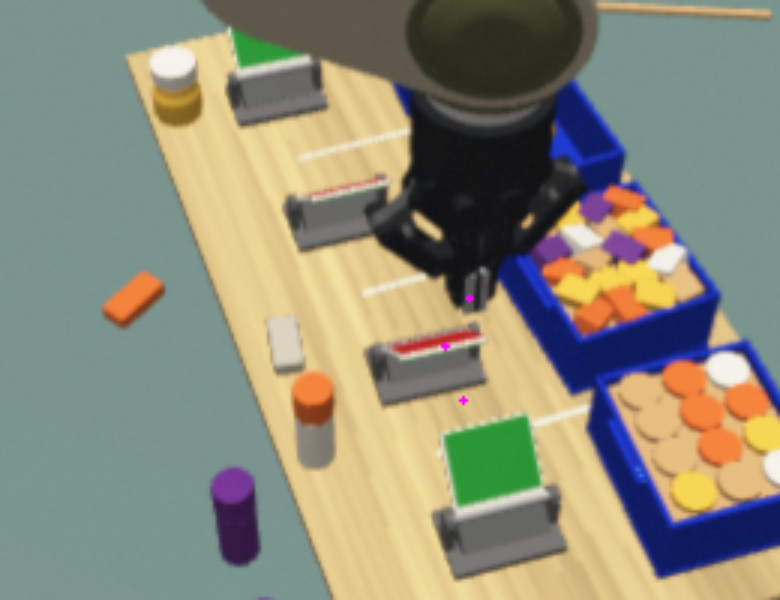

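The first tag shows green at (265,45). The planned tip spot at (463,400) lies in the gap between the blocks tag's edge at (445,346) and the green tag's edge at (487,424).

Request:
{"api": "carry_out", "payload": {"plan": [[[0,0.03,0],[0,0,0],0],[[0,0.03,0],[0,0,0],0],[[0,0.02,0],[0,0,0],0],[[0,0.015,0],[0,0,0],0],[[0,0.005,0],[0,0,0],0],[[0,0,0],[0,0,0],0]]}}

```text
time_s: 8.0
position: [0.4719, -0.1439, 0.0715]
tool_rot: [[0.987, 0.0, 0.161], [-0.161, -0.0, 0.987], [0.0, -1.0, -0.0]]
ft_force: [0.2, 0.2, -0.3]
grip_width: -0.0002
```

Request:
{"api": "carry_out", "payload": {"plan": [[[0,0,0.01],[0,0,0],0],[[0,0,0.01],[0,0,0],0],[[0,0,0.01],[0,0,0],0],[[0,0,0.01],[0,0,0],0],[[0,0,0.008],[0,0,0],0],[[0,0,0.006],[0,0,0],0],[[0,0,0.004],[0,0,0],0],[[0,0,0],[0,0,0],0]]}}

```text
time_s: 9.0
position: [0.4811, -0.0869, 0.0713]
tool_rot: [[0.987, -0.0, 0.161], [-0.161, 0.0, 0.987], [-0.0, -1.0, 0.0]]
ft_force: [0.1, -0.1, 0.0]
grip_width: -0.0001
```

Request:
{"api": "carry_out", "payload": {"plan": [[[0,0,0.006],[0,0,0],0],[[0,0,0.006],[0,0,0],0],[[0,0,0.004],[0,0,0],0],[[0,0,0],[0,0,0],0],[[0,0,0],[0,0,0],0]]}}

```text
time_s: 9.62
position: [0.4837, -0.0713, 0.0713]
tool_rot: [[0.987, 0.0, 0.161], [-0.161, -0.0, 0.987], [0.0, -1.0, -0.0]]
ft_force: [-0.4, 0.2, -0.1]
grip_width: 0.0007
```

```bash
python3 - <<'E'
from h import *
s=env.get_image("side")
o=env.observe();print(o["position"],o["time_s"],o["ft_force"])
cv2.imwrite("pics/s5.png",cv2.resize(s["image"][120:320,200:460],None,fx=3,fy=3)[...,::-1])
E
```

```text
[ 0.48370372 -0.07133833  0.07133706] 9.675 [ 0.35235585  0.10078498 -0.2775895 ]
```

View pics/s5.png

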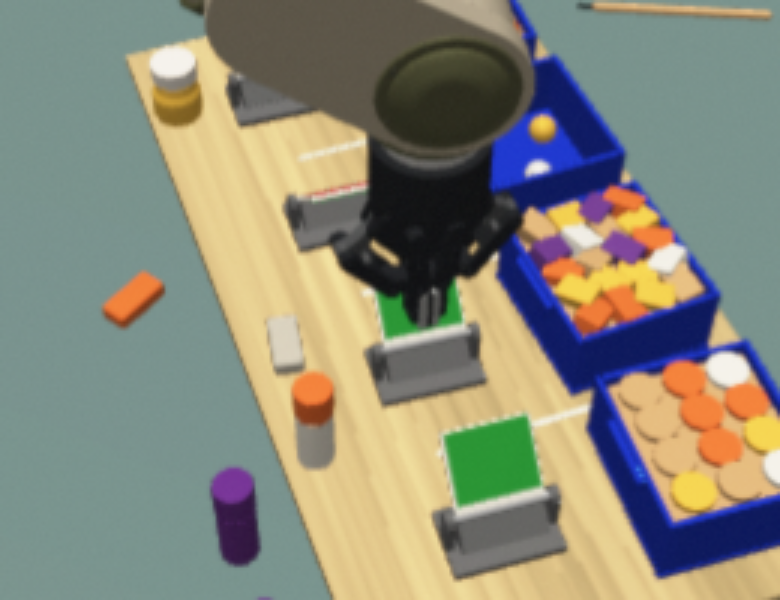

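The blocks tag now shows green, at (420,310). I'll lift and move away for a clear view.

Request:
{"api": "carry_out", "payload": {"plan": [[[0,-0.02,-0.008],[0,0,0],0],[[0,-0.04,-0.01],[0,0,0],0],[[0,-0.05,0],[0,0,0],0],[[0,-0.05,0],[0,0,0],0],[[0,0,-0.05],[0,0,0],0],[[0,0,-0.05],[0,0,0],0],[[0,0,-0.05],[0,0,0],0],[[0,0,-0.05],[0,0,0],0]]}}

```text
time_s: 10.68
position: [0.4479, -0.2881, 0.2313]
tool_rot: [[0.987, 0.0, 0.162], [-0.162, 0.0, 0.987], [0.0, -1.0, 0.0]]
ft_force: [0.3, 0.4, 0.6]
grip_width: 0.0
```

Request:
{"api": "carry_out", "payload": {"plan": [[[-0.02,0,-0.05],[0,0,0],0],[[-0.02,0,-0.05],[0,0,0],0],[[-0.02,0,-0.04],[0,0,0],0],[[-0.02,0,-0.03],[0,0,0],0],[[0,0,0],[0,0,0],0],[[0,0,0],[0,0,0],0]]}}

```text
time_s: 11.42
position: [0.3424, -0.4408, 0.2312]
tool_rot: [[0.987, 0.0, 0.161], [-0.161, 0.0, 0.987], [0.0, -1.0, 0.001]]
ft_force: [0.8, -1.1, -0.4]
grip_width: -0.0003
```

```bash
python3 - <<'E'
from h import *
t=env.get_image("top");s=env.get_image("side")
o=env.observe();print(o["position"],o["time_s"],o["ft_force"])
save(t,"t6")
save(s,"s6")
E
```

```text
[ 0.34279153 -0.4404984   0.23141436] 11.525 [-0.50995273 -0.624233   -0.03485358]
```

View pics/t6.png

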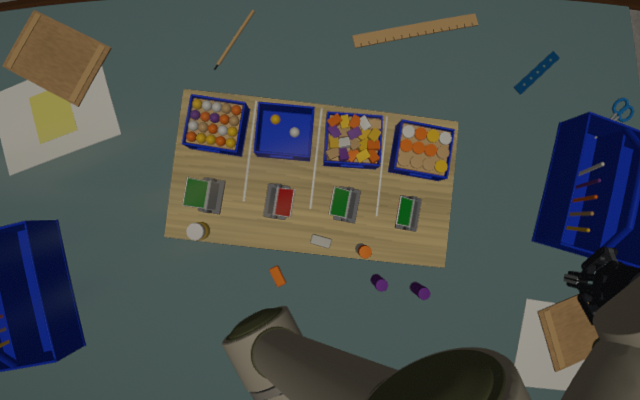

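View pics/s6.png

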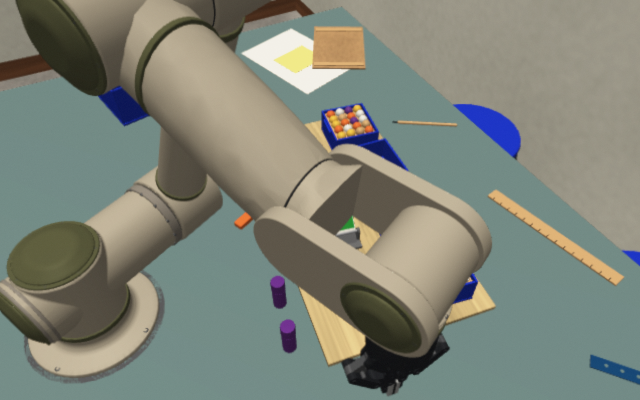

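The top view shows the tags, from left to right: green (195,193), red (284,202), green (343,203) and green (405,212). The bins, pot (196,231), eraser (320,241) and glue stick (364,251) haven't moved. Nothing is in contact with the robot, so I'm handing in.

```bash
python3 -c "
from rig import env
print(env.close_job())"
```

```text
the job is handed in; nothing more can be done
None
```

I pushed two tags over to green with the closed fingertip, the beads bin's and the blocks bin's, and handed the job in after about 11.5 s of the 54 s limit. The discs bin's tag was already green and the low bin's was already red, so I left those alone.

- **Tags:** the last top view shows green, red, green, green from left to right, which matches full, low, full, full.
- **Other things on the board:** the bins, glue stick, eraser and paint pot look unmoved in that picture.
- **Forces:** the measured wrist force stayed under about 2 N at every reading, and the robot was clear of everything at hand-in.
- **Limit of the check:** the arm blocked most of the last side view, so the final check rests on the top picture. No checks failed or disagreed.

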